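Find the soft leaf spring by pressing and point it out

ROBOT

A 6-joint arm with a two-finger parallel gripper is mounted at the origin on a cart in front of the work surface, level with it; the furniture and walls round the work are solid. World frame = base frame: x ahead of the robot, y to its left, z up, the work surface at z = 0. Lengths are in m, angles in degrees, forces in N, time in s.
With the tool pointing down it reaches from about 0.35 to 0.725 m from the base axis. Payload 6 kg.
Tool frame: the origin (TCP) lies at the very end of the fingers, on their centre line; the grasp point (between the pads) lies hold_point_z behind it (hold_point_z is the distance from the TCP to the grasp point, in m); z points along the fingers, y is the line along which they close (so a half turn about z gives the same grasp; the last joint's range is limited). The gripper opens to 85 mm and grips with 20 to 120 N. Pads are 22 mm wide; open, the fingers measure 114 mm over their backs; the gripper's body (76 mm by 85 mm) begins 54 mm behind the grasp point. The pads swing forward as they close: fully open they stand 13 mm farther back than shut.
Start: joints at [-47.229, 2.303, 4.859, 0, -92.561, -19.12], TCP at [0.241, -0.55, 0.231] pointing down, gripper open.
Joint ranges: [-146.85, 146.85], [-73.84, 115.35], [-62.03, 85.46], [-188.31, 113.3], [-161.28, -10.13], [-171.36, 171.36]. Speed limits (degrees/s): [147.25, 147.25, 172.46, 180, 180, 180].

INTERFACE

Orientations are given as [roll, pitch, yaw] about the fixed x, y, z axes, in that order (R = Rz(yaw) Ry(pitch) Rx(roll)).
In Python, from workcell import observe, get_image, close_job, look_for, cut_out, hold_point_z gives the robot as it stands.
- The arm moves only by the tool apply_moves, never from a script. Its argument "motion" is a list of rows, each a list of 6 numbers: the shift along the tool's x, y, z in m, then the turn, a rotation vector about the tool's x, y, z in rad. In form: [[dx, dy, dz, rx, ry, rz], ...]. A call has exactly 8 rows; each row shifts and turns the commanded pose from where the row before left it, along the tool's axes as they then stand; what a row does not reach is not made up. A row lasts 1/10 s, in which the tool goes at most 50 mm and 8.59 degrees, less where a joint would pass 70% of its speed; a pose out of reach is approached as far as the arm can. A call is refused whole if a number of a shift passes 0.05 or a number of a turn 0.15, either way. A call with a gripper value outside its range is refused whole. "claw" is the closure, from 0 (fully open) to 1 (shut), set as the call begins (left out, the last holds). The fingers move at their own pace and stop on an object; "grip_force" is the grip in N (left out, the last holds). Time passes only in rows, so rows that do not move let the fingers close, or fill a call up. It gives the time, the measured TCP pose, the force, the opening and the grip force at its end, in the units of the state.
- observe(): the state, without advancing time (a new reading comes with each control period).
- get_image(name): name is "side" or "top" or "wrist"; returns a dict with "img" (480x640x3 uint8, red, green, blue), "fx", "fy", "cx", "cy" (pixels), "world_from_camera" (4x4, takes a point from camera to world coordinates); the wrist camera has in their place "mount" (4x4, takes a point from camera to tool coordinates, whose origin is the TCP and whose axes are the flange's). Camera axes: x right, y down, z forward; pixel columns grow to the right and rows downward; lengths in m; the calibration is good to about 2 mm. A picture is of the moment at which its call begins: read the wrist's pose just before it. There is no depth.
- close_job(): hands the job in; it is judged then, once.
Trained networks look in a picture, given as the dict that the camera call returned (one of the last four; its "shot" number tells which), for a name from the list of things; names that differ only in an ending like _2 or _b are one class to them, and where a whole thing is asked for, a point or a joint stands for the part that bears it (a point fixed in the world has none). Each returns a list of dicts, best first, with "p" (0 to 1); they miss things now and then, are a little off and sometimes report something else, mostly with a low value. They report only what shows in the picture. A call takes as long as a camera call.
- look_for(picture, query): "xy" ([column, row] as shares, 0 to 1, of the picture: columns of its width, rows of its height, amid what is visible of it).
- cut_out(picture, query): "region" (480x640 bool, what is visible of it) and "xy" ([column, row] as shares, 0 to 1, of the picture: columns of its width, rows of its height, amid what is visible of it).
The state is a dict: "time": time; "q": joint angles; "joint_vel": joint speeds; "effort": joint torques, N m; "ee_pos": TCP position; "ee_rot": TCP orientation; "ft_force": force on the tool from outside, world axes, zero at the start; "moment": the same for the moment, N m; "opening": opening from 0.0 (shut) to 1.0 (fully open); "finger_force": force on a finger pad.
Only numpy, scipy, OpenCV 4.12 (cv2) and the standard library are available. Lean on these libraries where they do the work, as an engineer would, in place of code of your own. Each camera call takes 0.05 s, during which the arm holds its last target. There are 200 camera calls.

TASK

One of the three alike hold-down leaf springs clamped in the grey test stand has gone soft and gives about twice as far as the other two. Find it by pressing the leaves straight down on their white mid-span pads with the fingertips, holding a steady 6 N or so on the soft one for a second and never loading any leaf beyond 12 N. Then slide the red pointer along its rail until it stands in line with the soft leaf and let go, leaving the vial, the lens and the loupe where they are.

Things in the scene. Friction and masses are not known exactly. Their poses are not given: they have to be found in the camera images.
- stand: Fixed grey test stand, base plate 200 (x) x 260 (y) x 12 mm; origin at the centre of its underside. Along its far side (+x) three alike aluminium clamps (34 mm wide, tops about 53 mm above the table) each hold a steel leaf spring, 16 mm wide, 2 mm thick, that reaches 100 mm free towards -x, about 42 mm above the table, with a round white pad on top at mid-span.
- station_1 (a point): Centre of the top of the white pad (diameter 18 mm, 4 mm high) of the leaf at station 1 of 3 (60 mm apart, 1 at the +y side), unloaded: x and y true, but the real pad stands up to 4 mm higher or lower. Fixed to the stand, axes as the stand's. Leaves look alike; which is soft differs from start to start and can only be felt.
- station_2 (a point): Centre of the top of the white pad (diameter 18 mm, 4 mm high) of the leaf at station 2 of 3 (60 mm apart, 1 at the +y side), unloaded: x and y true, but the real pad stands up to 4 mm higher or lower. Fixed to the stand, axes as the stand's. At the pad a good leaf takes about 1.5 N per mm (4 mm at 6 N), the soft one about 0.7 N per mm (9 mm at 6 N).
- station_3 (a point): Centre of the top of the white pad (diameter 18 mm, 4 mm high) of the leaf at station 3 of 3 (60 mm apart, 1 at the +y side), unloaded: x and y true, but the real pad stands up to 4 mm higher or lower. Fixed to the stand, axes as the stand's. A leaf bends as if hinged 50 mm from its pad, at the clamp, and springs back.
- pointer_fin (a point): Centre of the upright red fin of the pointer: 18 (x) x 12 (y) x 30 mm high, top 15 mm above this point (56 mm above the table), foot 15 mm below on a red carriage 32 x 26 mm. Grip it across y or push it. Its rail runs along the stand's y, 80 mm to the -x side of the stand's centre, 35 mm clear of the leaf tips. In line with a leaf: at the same stand y as its pad.
- pointer (a joint): Travel of the red pointer along its rail in m: 0 at its +y end (stand y = +105 mm), growing towards the stand's -y up to 0.21. Stays where it is left; about 1.5 N of friction. Station 1 lies at 0.075, station 2 at 0.135, station 3 at 0.195. Starts parked between 0 and 0.03.
- vial_mid (a point): Centre (27 mm up) of a standing white sample vial, 25 mm diameter, 54 mm high, loose beside the +y end of the stand: leave alone.
- lens_mid (a point): Centre (21 mm up) of a standing white objective lens with a red ring, 27 mm diameter, 42 mm high, loose beside the -y end of the stand: leave alone.
- loupe_mid (a point): Centre (20.5 mm up) of a standing black loupe, 37 mm diameter, 41 mm high, loose beside the far -y corner of the stand: leave alone.

How it is judged (in metres and radians):
On the way, in this order (a step that is already met when the one before it is completed fails the run):
1. the soft leaf is pressed on its mid-span pad with a steady 4.5 to 7.5 N for 0.5 s (contact force between the fingers and leaf_b_c0 between 4.5 and 7.5 N), for 0.5 s.
2. the red pointer stands in line with the soft leaf within 8 mm (y of leaf_b_c0 in the frame of pointer_fin between -0.008 and 0.008 m), for 0.2 s.
At the end, for the whole second after the job is handed in: The red pointer rests within 8 mm of the line of the soft leaf (along the rail), the vial, the lens and the loupe are within 15 mm of where they stood (all of step 2 and velocity of joint pointer between -0.005 and 0.005 m/s and distance of each of vial_mid, lens_mid, loupe_mid from where it was at the start of the episode below 0.015 m); the robot touches nothing.
It fails at once if a leaf is loaded beyond 12 N (contact force between any of the fingers, the arm and leaf_a_c0 above 12 N or contact force between any of the fingers, the arm and leaf_a_c1 above 12 N or contact force between any of the fingers, the arm and leaf_b_c0 above 12 N or contact force between any of the fingers, the arm and leaf_b_c1 above 12 N or contact force between any of the fingers, the arm and leaf_c_c0 above 12 N or contact force between any of the fingers, the arm and leaf_c_c1 above 12 N).
It fails at once if the vial, the lens or the loupe is shifted by more than 15 mm (distance of any of vial_mid, lens_mid, loupe_mid from where it was at the start of the episode above 0.015 m).
It also fails if it takes over 67 s, if anything falls off the work surface, if the arm or the gripper's body presses on something with over 40 N, if the wrist force passes 120 N, or if a joint passes its speed limit or range.

## Working session

There is one attempt and no reset: what is moved stays moved. The work goes in short steps, Python scripts to look and compute and a tool call to move; the robot and the scene stay as the last step left them, time stands still between calls to the robot, and variables do not carry over. Pictures are saved under pics/ and viewed, at most 10 in all, crops included, and the job is handed in when it is done.

Besides the shell and the picture viewer there is one more tool, called after "Request:" in YAML: its name, and indented under it one key for each argument. apply_moves: Moves the arm, as the interface text tells. Its arguments: {"type":"object","properties":{"motion":{"type":"array"},"claw":{"type":"number"},"grip_force":{"type":"number"}},"required":["motion"]}

```bash
mkdir -p pics
python3 - <<'E'
from workcell import *
import cv2,numpy as np
print(observe(),hold_point_z)
for n in ["top","side"]:
    p=get_image(n); cv2.imwrite(f"pics/{n}0.png",p["img"][:,:,::-1])
    print(n,p["fx"],p["cx"],p["cy"],np.round(p["world_from_camera"],4).tolist())
    for q in ["stand","station_1","pointer_fin","vial_mid","lens_mid","loupe_mid"]:
        try: print(q,[(round(d["p"],2),round(d["xy"][0]*640,1),round(d["xy"][1]*480,1)) for d in look_for(p,q)][:4])
        except Exception as e: print(q,e)
E
```

```text
{'time': 0.0, 'q': array([-4.72283303e+01,  2.33829674e+00,  4.80125629e+00, -2.65324505e-02,
       -9.25629153e+01, -1.91212028e+01]), 'joint_vel': array([ 0.03142193,  0.01711669, -0.06212667,  0.01725203,  0.00124173,
       -0.04255692]), 'effort': array([ 1.96720452e-03, -3.68192482e+01,  3.47408867e+01,  6.93221346e+00,
       -5.39952860e-03, -1.18138689e-05]), 'ee_pos': array([ 0.2406433 , -0.54925548,  0.23027227]), 'ee_rot': array([ 1.79896876e+02, -7.69671499e-03, -1.56348363e+02]), 'ft_force': array([-1.06162458, -0.85956648,  0.87548547]), 'moment': array([ 0.05180698, -0.02907565,  0.01540925]), 'finger_force': 0.0, 'opening': 0.9988130845013857} 0.0187
top 617.5291696548796 324.03040040670334 224.23348521544546 [[-0.019, -0.9757, 0.2184, 0.3613], [-0.9998, 0.0193, -0.0008, 0.0181], [-0.0034, -0.2183, -0.9759, 1.0818], [0.0, 0.0, 0.0, 1.0]]
stand [(0.95, 302.6, 246.0), (0.21, 398.3, 174.2)]
station_1 [(0.93, 301.5, 242.9)]
pointer_fin [(0.83, 263.3, 288.0)]
vial_mid [(0.67, 204.6, 232.4)]
lens_mid [(0.65, 299.5, 245.6), (0.45, 408.2, 222.6)]
loupe_mid [(0.88, 398.0, 174.4)]
side 606.0354257645789 317.70196692957575 241.18770965361398 [[-0.8334, -0.257, 0.4892, 0.0307], [-0.5526, 0.3744, -0.7447, 0.8972], [0.0082, -0.891, -0.454, 0.6141], [0.0, 0.0, 0.0, 1.0]]
stand [(0.82, 331.1, 291.5)]
station_1 [(0.66, 338.1, 289.2)]
pointer_fin [(0.91, 341.7, 306.7)]
vial_mid []
lens_mid [(0.48, 360.8, 238.2)]
loupe_mid [(0.66, 320.7, 232.1)]
```

View pics/top0.png

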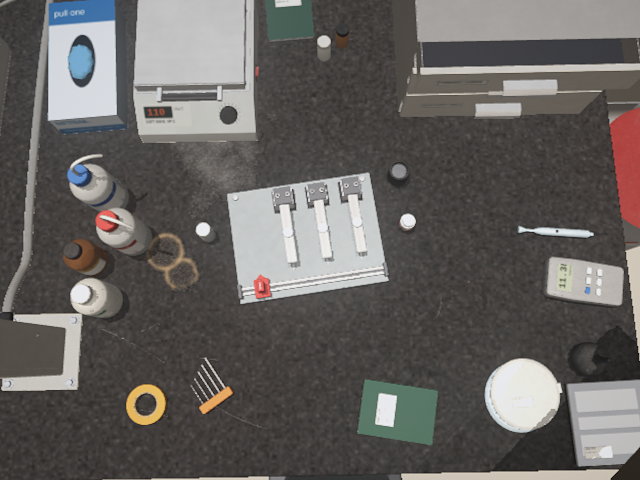

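View pics/side0.png

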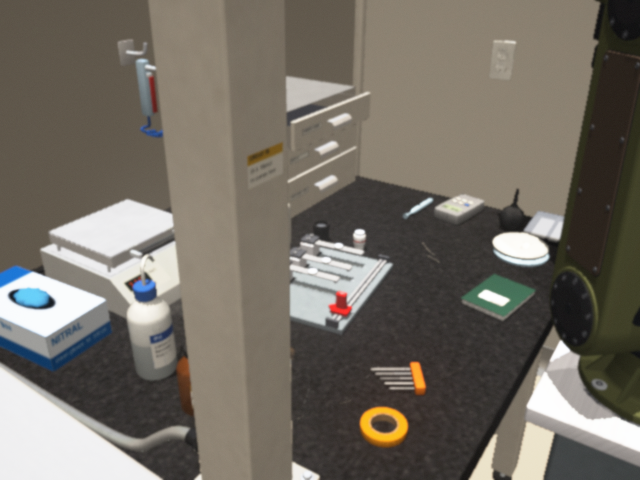

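The top view shows the stand at about (308,238), with clamps at (283,195), (317,190) and (350,186). The red fin is at (262,287), the vial at (205,232), the lens at (407,222) and the loupe at (398,173). The side view is partly blocked by a post.

```bash
cat > h.py <<'E'
from workcell import *
import cv2,numpy as np
def ray(p,u,v,z):
    T=np.array(p["world_from_camera"]);d=T[:3,:3]@[(u-p["cx"])/p["fx"],(v-p["cy"])/p["fy"],1]
    return T[:3,3]+d*(z-T[2,3])/d[2]
def proj(p,X):
    T=np.linalg.inv(p["world_from_camera"]);c=T[:3,:3]@np.array(X)+T[:3,3]
    return p["fx"]*c[0]/c[2]+p["cx"],p["fy"]*c[1]/c[2]+p["cy"]
E
python3 - <<'E'
from h import *
from scipy.optimize import minimize
p=get_image("top")
r=cut_out(p,"stand")[0]["region"].astype(np.uint8)
r=cv2.morphologyEx(r,cv2.MORPH_CLOSE,np.ones((9,9),np.uint8))
def poly(s):
    c,si=np.cos(s[2]),np.sin(s[2])
    return [(s[0]+c*a-si*b,s[1]+si*a+c*b) for a,b in[(.1,.13),(.1,-.13),(-.1,-.13),(-.1,.13)]]
def cost(s):
    m=np.zeros((480*2,640*2),np.uint8)
    q=np.array([proj(p,(x,y,.012)) for x,y in poly(s)])
    m=np.zeros((480,640),np.uint8);cv2.fillPoly(m,[np.round((q)*16).astype(np.int32)],1,shift=4)
    return np.sum(m!=r)
c=ray(p,308,238,.012)
best=minimize(cost,[c[0],c[1],.13],method="Nelder-Mead",options=dict(initial_simplex=[[c[0],c[1],.13],[c[0]+.01,c[1],.13],[c[0],c[1]+.01,.13],[c[0],c[1],.2]]))
s=best.x;print(s,best.fun,r.sum())
im=p["img"][:,:,::-1].copy()
big=cv2.resize(im[160:320,190:430],None,fx=3.3,fy=3.3,interpolation=cv2.INTER_CUBIC)
co,si=np.cos(s[2]),np.sin(s[2])
def W(a,b,z): return (s[0]+co*a-si*b,s[1]+si*a+co*b,z)
def draw(X,col):
    u,v=proj(p,X);cv2.circle(big,(int((u-190+.5)*3.3),int((v-160+.5)*3.3)),2,col,-1)
for a,b in[(.1,.13),(.1,-.13),(-.1,-.13),(-.1,.13)]: draw(W(a,b,.012),(0,255,0))
for b in(.03,-.03,-.09): draw(W(-.08,b,.03),(255,0,0))
for b in(.03,-.03,-.09): [draw(W(a,b,.045),(0,0,255)) for a in(-.04,0.005,.05)]
hsv=cv2.cvtColor(im,cv2.COLOR_BGR2HSV)
m=((hsv[...,0]<8)|(hsv[...,0]>172))&(hsv[...,1]>130)&(hsv[...,2]>60);m[:260]=0;m[310:]=0;m[:,:235]=0;m[:,300:]=0
v,u=np.nonzero(m);print("red",u.mean(),v.mean(),u.min(),u.max(),v.min(),v.max())
for n in["vial_mid","lens_mid","loupe_mid"]:
    for d in look_for(p,n)[:2]: print(n,d["p"],ray(p,d["xy"][0]*640,d["xy"][1]*480,.03))
cv2.imwrite("pics/top1.png",big)
E
```

```text
[0.57941435 0.04843926 0.13998723] 3253.0 13236
red 262.0238095238095 287.16269841269843 254 270 275 297
vial_mid 0.6 [0.5861343  0.22529759 0.03      ]
lens_mid 0.48 [ 0.60421026 -0.12729189  0.03      ]
loupe_mid 0.76 [ 0.68152254 -0.11749445  0.03      ]
```

View pics/top1.png

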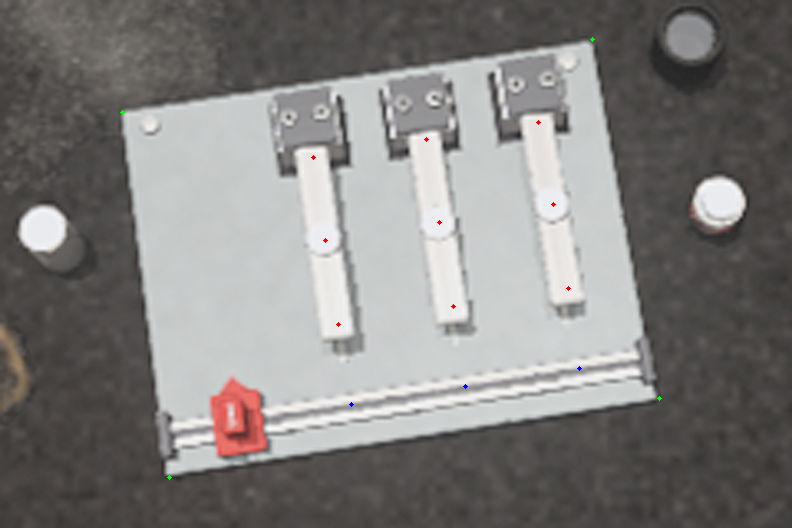

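The overlay fits: the stand outline and pads match. The pads are at crop pixels (322,237), (438,221) and (553,204), and the fin top is at about (234,415). Next I'll compute the targets.

```bash
cat >> h.py <<'E'
from scipy.spatial.transform import Rotation as Ro
S=np.array([.57941,.04844]);YAW=.13999
def W(a,b): c,s=np.cos(YAW),np.sin(YAW); return S+[c*a-s*b,s*a+c*b]
def st(x): c,s=np.cos(YAW),np.sin(YAW); d=np.array(x[:2])-S; return np.array([c*d[0]+s*d[1],-s*d[0]+c*d[1]])
def tool_delta(X,o=None):
    o=o or observe(); return Ro.from_euler("xyz",o["ee_rot"],degrees=True).inv().apply(np.array(X)-o["ee_pos"])
E
python3 - <<'E'
from h import *
p=get_image("top")
g=lambda u,v,z: ray(p,u/3.3+190-.5,v/3.3+160-.5,z)
for uv in[(322,237),(438,221),(553,204)]: x=g(*uv,.047); print(x,st(x))
x=g(234,415,.056);print("fin",x,st(x))
for b in(.03,-.03,-.09):print(W(.005,b),W(-.08,b))
o=observe();R=Ro.from_euler("xyz",[180,0,np.degrees(YAW)-180],degrees=True)
print((Ro.from_euler("xyz",o["ee_rot"],degrees=True).inv()*R).as_rotvec())
print(R.inv().apply(np.r_[W(.006,-.03),.09]-o["ee_pos"]))
E
```

```text
[0.58163324 0.08075889 0.047     ] [0.00671105 0.03169251]
[0.58894503 0.02039577 0.047     ] [ 0.00552865 -0.02910034]
[ 0.59682385 -0.03965122  0.047     ] [ 0.00495185 -0.08965927]
fin [0.4887405  0.12518734 0.056     ] [-0.07907371  0.08864796]
[0.58017509 0.07884419] [0.49600661 0.06698386]
[0.58854708 0.01943114] [0.50437861 0.00757082]
[ 0.59691908 -0.0399819 ] [ 0.5127506  -0.05184222]
[ 8.35528440e-05 -4.83672543e-05  2.72749616e-01]
[-0.42485203  0.51489937  0.14127701]
```

Request:
apply_moves:
  motion:
    - [0,0,0,0,0,0.136]
    - [0,0,0,0,0,0.137]
    - [-0.03,0.036,0,0,0,0]
    - [-0.03,0.036,0,0,0,0]
    - [-0.03,0.036,0,0,0,0]
    - [-0.03,0.036,0,0,0,0]
    - [-0.03,0.036,0,0,0,0]
    - [-0.03,0.036,0,0,0,0]
  claw: 1

```text
time: 1.8
ee_pos: [0.3895, -0.3089, 0.2316]
ee_rot: [-180.0, 0.0, -172.0]
ft_force: [2.1, -0.7, 0.6]
opening: -0.001
finger_force: 0.0
```

Request:
apply_moves:
  motion:
    - [-0.03,0.037,0.008,0,0,0]
    - [-0.03,0.037,0.008,0,0,0]
    - [-0.03,0.037,0.008,0,0,0]
    - [-0.03,0.037,0.008,0,0,0]
    - [-0.03,0.037,0.008,0,0,0]
    - [-0.03,0.037,0.008,0,0,0]
    - [-0.03,0.037,0.008,0,0,0]
    - [-0.03,0.037,0.008,0,0,0]

```text
time: 2.6
ee_pos: [0.586, 0.0179, 0.1673]
ee_rot: [180.0, 0.0, -172.0]
ft_force: [1.4, -0.4, -0.1]
opening: -0.005
finger_force: 0.0
```

```bash
cat > s.py <<'E'
from h import *
o=observe();print(o["time"],o["ee_pos"],o["ee_rot"],o["ft_force"],o["opening"],"stand",st(o["ee_pos"]))
for b in(.03,-.03,-.09): print(tool_delta(np.r_[W(.006,b),.055],o))
E
python3 s.py
```

```text
2.6 [0.58603345 0.01791114 0.16726564] [ 1.79993879e+02  3.70887504e-02 -1.71968127e+02] [ 1.4434854  -0.42346611 -0.09942941] -0.0048884721978634735 stand [ 0.00229887 -0.0311544 ]
[-0.00364024  0.06114169  0.11227455]
[-0.00362868  0.00114169  0.11226813]
[-0.00361713 -0.05885831  0.11226172]
```

Request:
apply_moves:
  motion:
    - [-0.001,0.001,0.02,0,0,0]
    - [-0.001,0,0.03,0,0,0]
    - [-0.001,0,0.03,0,0,0]
    - [0,0,0.02,0,0,0]
    - [0,0,0.01,0,0,0]
    - [0,0,0.003,0,0,0]
    - [0,0,0,0,0,0]
    - [0,0,0,0,0,0]

```text
time: 3.4
ee_pos: [0.5889, 0.0175, 0.0559]
ee_rot: [180.0, 0.1, -172.0]
ft_force: [0.2, 0.1, 0.3]
opening: 0.003
finger_force: 0.0
```

Request:
apply_moves:
  motion:
    - [0,0,0.001,0,0,0]
    - [0,0,0.001,0,0,0]
    - [0,0,0.001,0,0,0]
    - [0,0,0.001,0,0,0]
    - [0,0,0,0,0,0]
    - [0,0,0,0,0,0]
    - [0,0,0,0,0,0]
    - [0,0,0,0,0,0]

```text
time: 4.2
ee_pos: [0.5881, 0.0174, 0.0503]
ee_rot: [180.0, -0.0, -172.0]
ft_force: [0.4, 0.2, -0.2]
opening: -0.003
finger_force: 0.0
```

Request:
apply_moves:
  motion:
    - [0,0,0.001,0,0,0]
    - [0,0,0.001,0,0,0]
    - [0,0,0,0,0,0]
    - [0,0,0,0,0,0]
    - [0,0,0,0,0,0]
    - [0,0,0,0,0,0]
    - [0,0,0,0,0,0]
    - [0,0,0,0,0,0]

```text
time: 5.0
ee_pos: [0.5881, 0.0174, 0.0483]
ee_rot: [180.0, -0.0, -172.0]
ft_force: [-0.3, -0.0, 0.1]
opening: 0.0
finger_force: 0.0
```

Request:
apply_moves:
  motion:
    - [0,0.001,0.001,0,0,0]
    - [0,0.001,0.001,0,0,0]
    - [0,0,0,0,0,0]
    - [0,0,0,0,0,0]
    - [0,0,0,0,0,0]
    - [0,0,0,0,0,0]
    - [0,0,0,0,0,0]
    - [0,0,0,0,0,0]

```text
time: 5.8
ee_pos: [0.5878, 0.0193, 0.0463]
ee_rot: [180.0, -0.0, -172.0]
ft_force: [0.2, 0.1, -0.1]
opening: 0.002
finger_force: 0.0
```

Request:
apply_moves:
  motion:
    - [0,0,0.001,0,0,0]
    - [0,0,0.001,0,0,0]
    - [0,0,0,0,0,0]
    - [0,0,0,0,0,0]
    - [0,0,0,0,0,0]
    - [0,0,0,0,0,0]
    - [0,0,0,0,0,0]
    - [0,0,0,0,0,0]

```text
time: 6.6
ee_pos: [0.5878, 0.0194, 0.0443]
ee_rot: [180.0, -0.0, -172.0]
ft_force: [0.8, 1.0, 0.0]
opening: -0.001
finger_force: 0.0
```

Request:
apply_moves:
  motion:
    - [0,0,0.001,0,0,0]
    - [0,0,0.001,0,0,0]
    - [0,0,0,0,0,0]
    - [0,0,0,0,0,0]
    - [0,0,0,0,0,0]
    - [0,0,0,0,0,0]
    - [0,0,0,0,0,0]
    - [0,0,0,0,0,0]

```text
time: 7.4
ee_pos: [0.5878, 0.0193, 0.0423]
ee_rot: [180.0, -0.0, -172.0]
ft_force: [-1.3, 0.7, 1.5]
opening: 0.001
finger_force: 0.7
```

Request:
apply_moves:
  motion:
    - [0,0,0.001,0,0,0]
    - [0,0,0.001,0,0,0]
    - [0,0,0,0,0,0]
    - [0,0,0,0,0,0]
    - [0,0,0,0,0,0]
    - [0,0,0,0,0,0]
    - [0,0,0,0,0,0]
    - [0,0,0,0,0,0]

```text
time: 8.2
ee_pos: [0.5878, 0.0193, 0.0403]
ee_rot: [180.0, -0.0, -172.0]
ft_force: [-1.0, 0.2, 2.8]
opening: 0.002
finger_force: 1.5
```

Request:
apply_moves:
  motion:
    - [0,0,0.001,0,0,0]
    - [0,0,0.001,0,0,0]
    - [0,0,0,0,0,0]
    - [0,0,0,0,0,0]
    - [0,0,0,0,0,0]
    - [0,0,0,0,0,0]
    - [0,0,0,0,0,0]
    - [0,0,0,0,0,0]

```text
time: 9.0
ee_pos: [0.5878, 0.0193, 0.0383]
ee_rot: [180.0, -0.0, -172.0]
ft_force: [-2.5, -0.6, 4.0]
opening: -0.003
finger_force: 2.2
```

Request:
apply_moves:
  motion:
    - [0,0,0.001,0,0,0]
    - [0,0,0.001,0,0,0]
    - [0,0,0.0005,0,0,0]
    - [0,0,0,0,0,0]
    - [0,0,0,0,0,0]
    - [0,0,0,0,0,0]
    - [0,0,0,0,0,0]
    - [0,0,0,0,0,0]

```text
time: 9.8
ee_pos: [0.588, 0.0193, 0.0361]
ee_rot: [-180.0, 0.0, -172.0]
ft_force: [-2.9, -0.7, 6.0]
opening: -0.001
finger_force: 3.1
```

Request:
apply_moves:
  motion:
    - [0,0,0,0,0,0]
    - [0,0,0,0,0,0]
    - [0,0,0,0,0,0]
    - [0,0,0,0,0,0]
    - [0,0,0,0,0,0]
    - [0,0,0,0,0,0]
    - [0,0,0,0,0,0]
    - [0,0,0,0,0,0]

```text
time: 10.6
ee_pos: [0.5879, 0.0193, 0.036]
ee_rot: [-180.0, 0.0, -172.0]
ft_force: [-3.2, -0.2, 5.1]
opening: -0.001
finger_force: 3.1
```

Station 2 gives about 0.7 N/mm (about 6 N at 8.5 mm), so it looks like the soft one. I'll hold a little longer, then compare it with station 1.

Request:
apply_moves:
  motion:
    - [0,0,0,0,0,0]
    - [0,0,0,0,0,0]
    - [0,0,0,0,0,0]
    - [0,0,0,0,0,0]
    - [0,0,-0.005,0,0,0]
    - [0,0,-0.01,0,0,0]
    - [0,0,-0.015,0,0,0]
    - [0,0,-0.01,0,0,0]

```text
time: 11.4
ee_pos: [0.5885, 0.0195, 0.0777]
ee_rot: [180.0, 0.1, -172.0]
ft_force: [0.0, 0.3, 0.3]
opening: 0.005
finger_force: 0.0
```

Request:
apply_moves:
  motion:
    - [0,0.02,0,0,0,0]
    - [0,0.02,0,0,0,0]
    - [0,0.02,0,0,0,0]
    - [0,0,0.015,0,0,0]
    - [0,0,0.006,0,0,0]
    - [0,0,0.002,0,0,0]
    - [0,0,0,0,0,0]
    - [0,0,0,0,0,0]

```text
time: 12.2
ee_pos: [0.5797, 0.0782, 0.0531]
ee_rot: [-180.0, 0.0, -172.0]
ft_force: [-0.5, -0.4, 1.0]
opening: -0.0
finger_force: 0.0
```

```bash
python3 s.py
```

```text
12.2 [0.57972783 0.07819389 0.05312319] [-1.79994601e+02  1.81493460e-02 -1.72033965e+02] [-0.4558175  -0.36269556  1.03449139] -0.00025413563492408597 stand [0.00446638 0.02941847]
[-0.00153366  0.00058282 -0.00187638]
[-0.00159105 -0.05941715 -0.0018707 ]
[-0.00164843 -0.11941713 -0.00186503]
```

Request:
apply_moves:
  motion:
    - [0,0,0.002,0,0,0]
    - [0,0,0.002,0,0,0]
    - [0,0,0.001,0,0,0]
    - [0,0,0,0,0,0]
    - [0,0,0,0,0,0]
    - [0,0,0,0,0,0]
    - [0,0,0,0,0,0]
    - [0,0,0,0,0,0]

```text
time: 13.0
ee_pos: [0.5796, 0.0787, 0.048]
ee_rot: [-180.0, 0.0, -172.0]
ft_force: [0.0, -0.7, 3.6]
opening: 0.0
finger_force: 1.5
```

Request:
apply_moves:
  motion:
    - [0,0,0.001,0,0,0]
    - [0,0,0.001,0,0,0]
    - [0,0,0,0,0,0]
    - [0,0,0,0,0,0]
    - [0,0,0,0,0,0]
    - [0,0,0,0,0,0]
    - [0,0,0,0,0,0]
    - [0,0,0,0,0,0]

```text
time: 13.8
ee_pos: [0.5796, 0.0787, 0.0463]
ee_rot: [-180.0, 0.0, -172.0]
ft_force: [-1.6, -1.1, 5.9]
opening: 0.005
finger_force: 2.9
```

Station 1 is stiff at about 1.6 N/mm, so station 2 is the soft leaf. Next I'll open the gripper and go to the fin.

Request:
apply_moves:
  motion:
    - [0,0,-0.01,0,0,0]
    - [0,0,-0.025,0,0,0]
    - [0,0,-0.03,0,0,0]
    - [0.02,0.015,0,0,0,0]
    - [0.02,0.015,0,0,0,0]
    - [0.022,0.015,0,0,0,0]
    - [0.022,0.014,0,0,0,0]
    - [0,0,0,0,0,0]
  claw: 0
  grip_force: 20

```text
time: 14.6
ee_pos: [0.4862, 0.1268, 0.111]
ee_rot: [179.9, -0.0, -171.9]
ft_force: [-0.7, -0.1, 0.4]
opening: 1.0
finger_force: 0.0
```

```bash
python3 s.py
python3 - <<'E'
from h import *
p=get_image("wrist")
cv2.imwrite("pics/w1.png",p["img"][:,:,::-1])
E
```

```text
14.6 [0.48621283 0.12682123 0.11097916] [ 1.79901988e+02 -2.77585711e-03 -1.71860045e+02] [-0.73896368 -0.05065294  0.40636616] 1.0001437646996354 stand [-0.08134868  0.09061856]
[-0.08722517 -0.06089569  0.05587085]
[-0.08710043 -0.12089547  0.05576822]
[-0.08697569 -0.18089526  0.05566558]
```

View pics/w1.png

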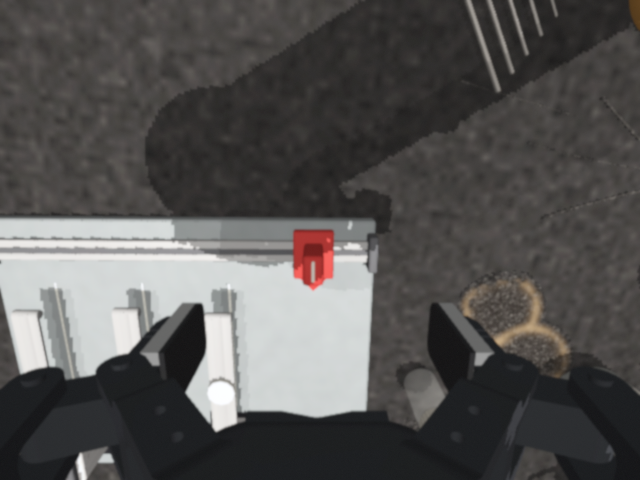

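The wrist view shows the fin at (313,265), centred between the open fingers (centre about 318), with nothing under them. Descend and grip.

Request:
apply_moves:
  motion:
    - [0,-0.001,0.02,0,0,0]
    - [-0.001,-0.001,0.02,0,0,0]
    - [0,0,0.02,0,0,0]
    - [0,0,0.012,0,0,0]
    - [0,0,0.007,0,0,0]
    - [0,0,0,0,0,0]
    - [0,0,0,0,0,0]
    - [0,0,0,0,0,0]

```text
time: 15.45
ee_pos: [0.49, 0.1239, 0.0329]
ee_rot: [180.0, 0.1, -172.0]
ft_force: [0.1, 0.2, 0.3]
opening: 0.998
finger_force: 0.0
```

Request:
apply_moves:
  motion:
    - [0,0,0,0,0,0]
    - [0,0,0,0,0,0]
    - [0,0,0,0,0,0]
    - [0,0,0,0,0,0]
    - [0,0,0,0,0,0]
    - [0,0,0,0,0,0]
    - [0,0,0,0,0,0]
    - [0,0,0,0,0,0]
  claw: 1
  grip_force: 20

```text
time: 16.25
ee_pos: [0.4893, 0.1237, 0.0319]
ee_rot: [180.0, -0.0, -172.0]
ft_force: [-1.1, 0.4, 2.7]
opening: 0.131
finger_force: 25.2
```

```bash
python3 s.py
```

```text
16.25 [0.48932101 0.12371488 0.03190646] [ 1.79988609e+02 -1.06657403e-03 -1.71991019e+02] [-1.11726414  0.4188487   2.71963132] 0.13078275329126884 stand [-0.07870434  0.0871089 ]
[-0.08471572 -0.05708678 -0.02310647]
[-0.08472813 -0.11708678 -0.02311839]
[-0.08474055 -0.17708677 -0.02313032]
```

Request:
apply_moves:
  motion:
    - [0,-0.008,0,0,0,0]
    - [0,-0.018,0,0,0,0]
    - [0,-0.02,0,0,0,0]
    - [0,-0.02,0,0,0,0]
    - [0,-0.02,0,0,0,0]
    - [0,-0.018,0,0,0,0]
    - [0,-0.009,0,0,0,0]
    - [0,-0.004,0,0,0,0]

```text
time: 17.05
ee_pos: [0.5053, 0.0068, 0.0319]
ee_rot: [-180.0, -0.1, -172.1]
ft_force: [-4.8, 1.1, 5.8]
opening: 0.136
finger_force: 25.7
```

Request:
apply_moves:
  motion:
    - [0,0,0,0,0,0]
    - [0,0,0,0,0,0]
    - [0,0,0,0,0,0]
    - [0,0,0,0,0,0]
    - [0,0,0,0,0,0]
    - [0,0,0,0,0,0]
    - [0,0,0,0,0,0]
    - [0,0,0,0,0,0]

```text
time: 17.85
ee_pos: [0.5051, 0.0076, 0.0319]
ee_rot: [-179.9, -0.1, -172.0]
ft_force: [-4.3, -2.9, 4.1]
opening: 0.136
finger_force: 25.7
```

Request:
apply_moves:
  motion:
    - [0,0,0,0,0,0]
    - [0,0,0,0,0,0]
    - [0,0,0,0,0,0]
    - [0,0,0,0,0,0]
    - [0,0,0,0,0,0]
    - [0,0,0,0,0,0]
    - [0,0,0,0,0,0]
    - [0,0,0,0,0,0]
  claw: 0

```text
time: 18.65
ee_pos: [0.5056, 0.0078, 0.0318]
ee_rot: [180.0, -0.0, -172.0]
ft_force: [0.8, -0.5, -0.2]
opening: 0.995
finger_force: 0.0
```

```bash
python3 s.py
```

```text
18.65 [0.50562096 0.00778935 0.0317523 ] [ 1.79992634e+02 -3.56853371e-03 -1.71993291e+02] [ 0.82327008 -0.50669202 -0.18064929] 0.99521294475617 stand [-0.07873931 -0.02995696]
[-0.08472307  0.05998084 -0.02324526]
[-8.47378651e-02 -1.91603346e-05 -2.32529767e-02]
[-0.08475266 -0.06001916 -0.02326069]
```

Raise clear, back off sideways, and check from the top camera.

Request:
apply_moves:
  motion:
    - [0,0,-0.02,0,0,0]
    - [0,0,-0.04,0,0,0]
    - [0,0,-0.05,0,0,0]
    - [0,0,-0.05,0,0,0]
    - [0.02,-0.04,-0.01,0,0,0]
    - [0.02,-0.04,0,0,0,0]
    - [0.02,-0.04,0,0,0,0]
    - [0,-0.04,0,0,0,0]

```text
time: 19.45
ee_pos: [0.4674, -0.1605, 0.2031]
ee_rot: [-180.0, 0.2, -172.0]
ft_force: [0.6, 0.4, 0.6]
opening: 0.999
finger_force: 0.0
```

Request:
apply_moves:
  motion:
    - [0,-0.045,0,0,0,0]
    - [0,-0.045,0,0,0,0]
    - [0,-0.045,0,0,0,0]
    - [0,-0.03,0,0,0,0]
    - [0,0,0,0,0,0]
    - [0,0,0,0,0,0]
    - [0,0,0,0,0,0]
    - [0,0,0,0,0,0]

```text
time: 20.25
ee_pos: [0.4917, -0.3215, 0.2022]
ee_rot: [-180.0, 0.0, -171.9]
ft_force: [0.8, -0.2, -0.1]
opening: 1.002
finger_force: 0.0
```

Run:
```python
from h import *
p=get_image("top")
big=cv2.resize(p["img"][160:320,190:430,::-1],None,fx=3.3,fy=3.3,interpolation=cv2.INTER_CUBIC)
for a,z in[(-.08,.056),(.005,.047)]:
    u,v=proj(p,np.r_[W(a,-.03),z]);cv2.circle(big,(int((u-190+.5)*3.3),int((v-160+.5)*3.3)),2,(0,255,0),-1)
cv2.imwrite("pics/top2.png",big)
```

```text
(no output)
```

View pics/top2.png

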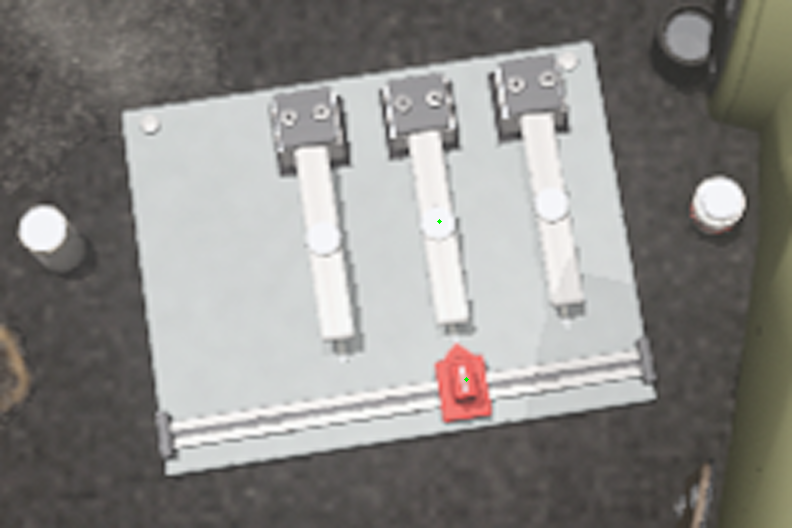

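The fin, at (464,382), is in line with the middle leaf. The vial, lens and loupe are where they were, and the arm is clear.

```bash
python3 -c "
from workcell import *
print(close_job())"
```

```text
the job is handed in; nothing more can be done
None
```

The soft leaf is at station 2 (about 0.7 N/mm, against 1.6 N/mm at station 1; station 3 was not pressed); I held it near 6 N for over a second, left the red pointer in line with it, kept the vial, lens and loupe where they stood, and handed the job in, though no verdict came back.

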